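# Open the double-door die cabinet past its sprung flush bolt

### The job

Open up the small grey die cabinet: swing out the leaf with the bar handle first, then draw the other leaf's bolt knob fully down and keep it drawn while you start that leaf outwards, without wrenching the leaf against the bolt. Leave both leaves standing wide open, about square to the cabinet's front, and leave the loose dies and the ball where they are.

Things in the scene. Friction and masses are not known exactly. Their poses are not given: they have to be found in the camera images.
- cabinet: grey steel bench cabinet, fixed, 240 wide, 150 deep, 227 mm high, on the robot's left, front towards the robot's right. Origin: centre of underside. Own -x points out of the front (front frame 75 mm from origin; the leaves lie on it, their faces 90 mm from origin), +y along the front to the passive leaf's hinge, z up. Two leaves, each 120 wide, 14 mm thick, 25 to 213 mm above the table
- active_leaf (a joint): opening angle of the active leaf (rad), 0 shut, at most 1.9; hinge on the cabinet's -y side. Has a vertical bar handle; a steel strip on its free edge sticks out 14 mm past that edge and laps over the passive leaf's front, so it opens first. Light friction (about 0.1 Nm): stays where left. May start up to 0.15 ajar
- passive_leaf (a joint): opening angle of the passive leaf (rad), 0 shut, at most 1.9; hinge on the cabinet's +y side, swings out the opposite way round. Held shut by the bolt until that is drawn. Same light friction. Its only handle is the bolt's knob. The bolt's rod and the knob's stem lie 40 mm from its free edge
- bar_grip (a point): point to grip on the active leaf's handle: a round upright steel bar 12 mm thick, 108 to 213 mm above the table, its axis 40 mm out from the leaf's face, 35 mm from the free edge, held to the face by two stubs 116 and 152 mm above the table, its upper end free. The point lies on the axis, 185 mm above the table. Turns with the leaf; axes as the cabinet's when shut
- bolt: spring bolt of the passive leaf; origin mid-stem of its knob: a round steel stem 14 mm thick, standing out 52 mm from the leaf's face along own -x, ending in a disc 26 wide, 8 thick; origin 31 mm out from the face, 80 mm from the hinge line, 197 mm above the table when shot. Draw it straight DOWN 15 mm against a spring (4 rising to 9 N) to a hard stop; let go, it springs up
- keeper: steel lip 50 mm wide at the front edge of the cabinet's top (215 to 227 mm above the table, 4 mm proud of the leaf faces) that holds the bolt's 8 mm rod from in front. The rod goes up 11 mm behind it, clears it only in the last 4 mm of the draw, and stands free before it once the leaf is out 0.3 rad. Its own frame is the cabinet's
- active_hinge (a point): point on the active leaf's upright hinge axis, 185 mm above the table, in the plane of the cabinet's front frame
- passive_hinge (a point): point on the passive leaf's upright hinge axis, 185 mm above the table, in the plane of the cabinet's front frame
- active_edge (a point): inner (rear) corner of the active leaf's free edge, 119 mm from its hinge axis, 185 mm above the table; moves with the leaf
- passive_edge (a point): inner (rear) corner of the passive leaf's free edge, 119 mm from its hinge axis, 185 mm above the table; moves with the leaf
- die_five: blue steel-strip cutting die, a five-sided outline 120 mm across, 35 mm high, loose on the table; origin under its centre; not to be disturbed
- die_round: blue steel-strip cutting die, round, 130 mm across, 35 mm high, loose on the table; origin under its centre; not to be disturbed
- die_long: blue steel-strip cutting die, oblong, 153 x 90 mm, 35 mm high, loose on the table; origin under its centre; not to be disturbed
- die_top: blue steel-strip cutting die, six-sided, 80 mm across, 30 mm high, lying on the cabinet's top towards the rear; origin under its centre; not to be disturbed
- wound_ball: cream thread-wound ball, 156 mm across, on a short ring stand (175 mm high in all) that stands on the scale; origin under the stand; not to be disturbed

How it is judged (in metres and radians):
On the way, in this order (a step that is already met when the one before it is completed fails the run):
1. the active leaf is opened at least 0.5 rad while the passive leaf is still shut (value of joint active_leaf above 0.5 rad and value of joint passive_leaf below 0.06 rad), for 0.2 s.
2. the bolt is drawn at least 11.5 mm down while the passive leaf is still shut (z of bolt in the frame of cabinet below 0.1855 m and value of joint passive_leaf below 0.06 rad), for 0.1 s.
At the end, for the whole second after the job is handed in: both leaves stand open by at least 1.2 rad (69 degrees) and at rest (under 0.05 rad/s) (value of joint each of active_leaf, passive_leaf above 1.2 rad and velocity of joint active_leaf between -0.05 and 0.05 rad/s and velocity of joint passive_leaf between -0.05 and 0.05 rad/s); the robot touches nothing.
It fails at once if the passive leaf is wrenched against its engaged bolt (over 40 N between bolt and keeper) (contact force between bolt and keeper above 40 N).
It fails at once if a bystander is shoved more than 30 mm from its place (distance of any of die_five, die_round, die_long, die_top, wound_ball from where it was at the start of the episode above 0.03 m).
It also fails if it takes over 70 s, if anything falls off the work surface, if the arm or the gripper's body presses on something with over 40 N, if the wrist force passes 120 N, or if a joint passes its speed limit or range.

### The arm

A 6-joint arm with a two-finger parallel gripper is mounted at the origin on the work surface. World frame = base frame: x ahead of the robot, y to its left, z up, the work surface at z = 0. Lengths are in m, angles in degrees, forces in N, time in s.
With the tool pointing down it reaches from about 0.35 to 0.875 m from the base axis. Payload 4.2 kg.
Tool frame: the origin (TCP) lies between the finger pads; the fingertips stand 25 mm ahead of it and the grasp point (between the pads) lies 6 mm ahead of it (r.tips_ahead is the distance from the TCP to the fingertips, in m); z points along the fingers, y is the direction in which the jaws open and shut (so a half turn about z gives the same grasp; the last joint's range is limited). The gripper opens to 87 mm and grips with 3 to 60 N. Pads are 19 mm wide; open, the fingers measure 117 mm over their backs; the gripper's body (75 mm by 190 mm) begins 51 mm behind the grasp point.
Start: joints at [82.941, 22.042, 0.453, 0, -68.411, -14.817], TCP at [0.233, 0.58, 0.248] pointing down, gripper open.
Joint ranges: [-179.83, 179.83], [-69.29, 118.12], [-61.27, 80.66], [-181.25, 117.63], [-171.15, -9.14], [-177.46, 177.46]. Speed limits (degrees/s): [159.86, 159.86, 180, 180, 180, 180].

### API

Orientations are given as a 3x3 rotation matrix whose columns are the frame's x, y, z axes.
In Python, from station import r, vision, finish_job gives the robot as it stands.
- The arm moves only by the shell command python3 -m jog 'ROWS'. ROWS is a JSON object of lists of equal length, an entry for each row: "rot": the turn, a rotation vector about the world's x, y, z in degrees, a list of three; "delta_pos": the shift along the world's x, y, z in mm, a list of three; "grip": the opening in per cent of the stroke, from 0 (shut) to 100 (fully open). A call has 1 to 10 rows; each row shifts and turns the commanded pose from where the row before left it; what a row does not reach is not made up. A row lasts 1/12 s, in which the tool goes at most 41.7 mm and 7.16 degrees, less where a joint would pass 70% of its speed; a pose out of reach is approached as far as the arm can. A call with a gripper value outside its range is refused whole. The fingers move at their own pace and stop on an object; the grip force is fixed at half the most. Time passes only in rows, so rows that do not move let the fingers close. It gives the time, the measured TCP pose, the force and the opening at its end, in the units of the state.
- r.sense(): the state, without advancing time (a new reading comes with each control period).
- vision.capture(name): name is "side" or "top" or "wrist"; returns a dict with "frame" (384x512x3 uint8, red, green, blue), "K" (3x3 intrinsics, pixels), "xyz" and "orientation" of the camera in the world. Camera axes: x right, y up, looking along -z (the intrinsics and any distortion apply to the point x, -y, -z); pixel columns grow to the right and rows downward; lengths in m; the calibration is good to about 2 mm. A picture is of the moment at which its call begins. There is no depth.
- finish_job(): hands the job in, once; it reports no verdict.
The state is a dict: "time_s": time; "joints": joint angles; "joint_velocities": joint speeds; "effort": joint torques, N m; "tcp_pos": TCP position; "ee_rot": TCP orientation; "wrist_force": force on the tool from outside, world axes, zero at the start; "moment": the same for the moment, N m; "gripper_width": opening from 0.0 (shut) to 1.0 (fully open).
Only numpy, scipy, OpenCV 4.12 (cv2) and the standard library are available. Lean on these libraries where they do the work, as an engineer would, in place of code of your own. Each camera call takes 0.05 s, during which the arm holds its last target. There are 200 camera calls.

## Working session

There is one attempt and no reset: what is moved stays moved. The work goes in short steps, Python scripts to look and compute and a shell command to move; the robot and the scene stay as the last step left them, time stands still between calls to the robot, and variables do not carry over. Pictures are saved under pics/ and viewed, about 8 in all and at most 12, crops included, and the job is handed in when it is done.

```bash
mkdir -p pics; python3 - <<'E'
from station import r, vision
import cv2, numpy as np
for n in ["side","top","wrist"]:
    c=vision.capture(n); cv2.imwrite(f"pics/{n}0.png",c["frame"][:,:,::-1])
    np.savez(f"pics/{n}0.npz",**c); print(n,np.round(c["K"],1).tolist(),np.round(c["xyz"],3),np.round(c["orientation"],3).tolist(), [k for k in c])
a=[cv2.imread(f"pics/{n}0.png") for n in ["side","top"]]
s=r.sense();print(s["time_s"],s["tcp_pos"],np.round(s["ee_rot"],3).tolist(),s["wrist_force"])
E
```

```text
side [[414.9, 0.0, 260.1], [0.0, 414.9, 190.5], [0.0, 0.0, 1.0]] [ 0.426 -0.92   0.939] [[0.996, 0.061, -0.069], [-0.092, 0.669, -0.737], [0.001, 0.74, 0.672]] ['frame', 'K', 'xyz', 'orientation']
top [[364.7, 0.0, 264.3], [0.0, 364.7, 194.1], [0.0, 0.0, 1.0]] [ 0.443 -0.043  1.072] [[-0.002, 0.998, -0.06], [-1.0, -0.0, 0.03], [0.03, 0.06, 0.998]] ['frame', 'K', 'xyz', 'orientation']
wrist [[280.0, 0.0, 250.2], [0.0, 280.0, 191.3], [0.0, 0.0, 1.0]] [0.298 0.554 0.384] [[-0.373, 0.896, 0.24], [-0.928, -0.361, -0.094], [0.002, -0.258, 0.966]] ['frame', 'K', 'xyz', 'orientation']
0.15 [0.23268555 0.57963035 0.24674906] [[0.928, -0.373, -0.001], [-0.373, -0.928, -0.002], [0.0, 0.002, -1.0]] [0.0271739  0.251072   0.28980006]
```

View pics/side0.png

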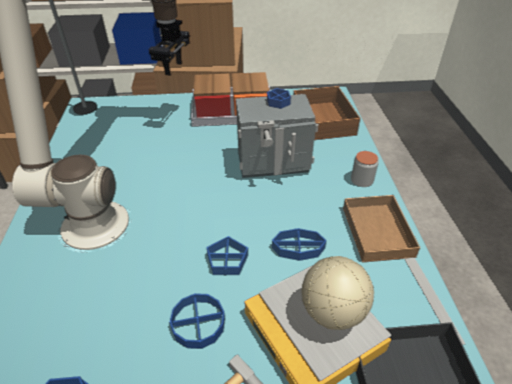

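View pics/top0.png

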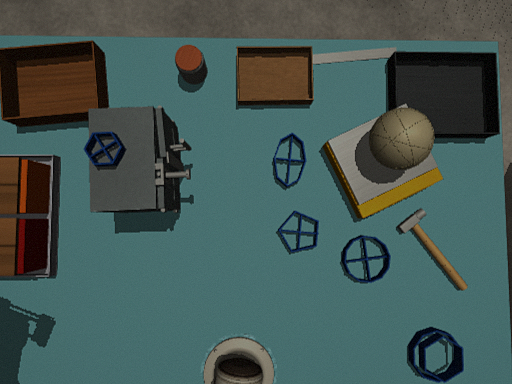

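The side view shows the cabinet around (275,135), with its front towards the camera, the bolt knob near (266,137) and the bar handle near (292,145). In the top view the cabinet roof runs from (90,107) to (165,212), the knob stem reaches (188,174), and the bar top is near (182,148). I'll enlarge both.

```bash
python3 - <<'E'
import cv2, numpy as np
a=cv2.imread("pics/side0.png")[85:185,225:325]; b=cv2.imread("pics/top0.png")[95:225,80:200]
a=cv2.resize(a,(400,400),interpolation=cv2.INTER_CUBIC); b=cv2.resize(b,None,fx=3.33,fy=3.33,interpolation=cv2.INTER_CUBIC)[:433,:400]
a=cv2.copyMakeBorder(a,0,b.shape[0]-400,0,0,cv2.BORDER_CONSTANT)
m=np.hstack([a,b]); m=cv2.convertScaleAbs(m,alpha=1.6,beta=10); cv2.imwrite("pics/crop1.png",m)
E
```

```text
(no output)
```

View pics/crop1.png

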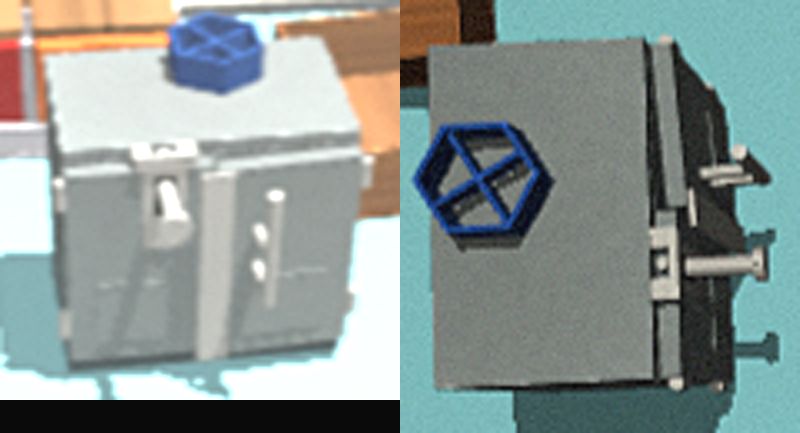

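The crops show the roof corners, the knob disc at crop (762,264), and the bar top at crop (740,152). The active leaf is slightly ajar. Now I'll fit the cabinet pose from the roof corners.

```bash
cat > h.py <<'E'
import numpy as np, cv2
def ray(c,u,v,z):
    d=np.linalg.inv(c["K"])@[u,v,1.]; d=np.asarray(c["orientation"])@(d*[1,-1,-1]); p=np.asarray(c["xyz"]); return p+d*(z-p[2])/d[2]
def proj(c,P):
    q=np.asarray(c["orientation"]).T@(np.asarray(P)-c["xyz"]); q=q*[1,-1,-1]; q=c["K"]@q; return q[:2]/q[2]
def cab(P0,yaw,p):  # cabinet frame->world
    c,s=np.cos(yaw),np.sin(yaw); return np.array([P0[0]+c*p[0]-s*p[1],P0[1]+s*p[0]+c*p[1],p[2]])
E
python3 - <<'E'
from h import *
c=dict(np.load("pics/top0.npz")); s=dict(np.load("pics/side0.npz"))
f=lambda u,v:((u-400)/3.333+80,v/3.333+95)
g=lambda u,v:(u/4+225,v/4+85)
# cabinet corners: rear-left etc. cabinet x=+world y, cabinet y=-world x
M=[((75,-120),f(432,45)),((-75,-120),f(645,37)),((75,120),f(433,387)),((-75,120),f(652,380))]
W=np.array([ray(c,*p,.227)[:2] for _,p in M]); L=np.array([m for m,_ in M])/1000
A,B=L-L.mean(0),W-W.mean(0)
yaw=np.arctan2((A[:,0]*B[:,1]-A[:,1]*B[:,0]).sum(),(A*B).sum()); P0=W.mean(0)
print(np.round(W,4).tolist(),P0,np.degrees(yaw))
print("bar top",ray(c,*f(740,152),.213),"knob end",ray(c,*f(757,264),.200))
for n,p in dict(bolt=(-.121,.040,.197),knobend=(-.142,.04,.197),ah=(-.075,-.12,.185),ph=(-.075,.12,.185)).items():
    w=cab(P0,yaw,p); q=proj(c,w); t=proj(s,w); print(n,w.round(4),"topcrop",((q-[80,95])*3.333+[400,0]).round(),"sidecrop",((t-[225,85])*4).round())
for th in (0,.05,.1,.15):
    v=np.array([-.055,.085]) # bar from hinge
    a=-th; # opening: rotates free edge outwards(-x): from +y toward -x is +rot
    a=th; R=np.array([[np.cos(a),-np.sin(a)],[np.sin(a),np.cos(a)]]); b=R@v+[-.075,-.12]
    w=cab(P0,yaw,(*b,.213)); q=proj(c,w);t=proj(s,w); print(th,w.round(4),((q-[80,95])*3.333+[400,0]).round(),((t-[225,85])*4).round())
E
```

```text
[[0.6928, 0.3361], [0.6996, 0.1892], [0.4548, 0.3291], [0.4594, 0.1805]] [0.57664737 0.25872979] 91.96069166817652
bar top [0.62132603 0.12483447 0.213     ] knob end [0.54293659 0.11433815 0.2       ]
bolt [0.5408 0.1364 0.197 ] topcrop [727. 267.] sidecrop [162. 210.]
knobend [0.5415 0.1154 0.197 ] topcrop [756. 266.] sidecrop [165. 226.]
ah [0.6991 0.1879 0.185 ] topcrop [662.  55.] sidecrop [350. 175.]
ph [0.4593 0.1797 0.185 ] topcrop [669. 381.] sidecrop [ 54. 197.]
0 [0.6161 0.13   0.213 ] [733. 159.] [260. 193.]
0.05 [0.6191 0.1259 0.213 ] [738. 155.] [265. 195.]
0.1 [0.6223 0.122  0.213 ] [744. 151.] [270. 198.]
0.15 [0.6257 0.1182 0.213 ] [749. 146.] [275. 201.]
```

The cabinet is at about (0.577, 0.259) with yaw 92°, and the active leaf is ajar by about 0.08 rad. Next I'll lift, cross over to the front with the jaws turned parallel to the leaves, and look with the wrist camera.

```bash
python3 -m jog '{"rot":[[0,0,0],[0,0,0],[0,0,0]],"delta_pos":[[0,0,40],[0,0,40],[0,0,40]],"grip":[100,100,100]}' >/dev/null
python3 -m jog '{"rot":[[0,0,-6.6],[0,0,-6.6],[0,0,-6.6],[0,0,-6.6],[0,0,-6.6],[0,0,-6.6],[0,0,-6.6],[0,0,-6.6],[0,0,-6.6],[0,0,-6.6]],"delta_pos":[[23,-33,0],[23,-33,0],[23,-33,0],[23,-33,0],[23,-33,0],[23,-33,0],[23,-33,0],[23,-33,0],[23,-33,0],[23,-33,0]],"grip":[60,60,60,60,60,60,60,60,60,60]}' >/dev/null
python3 -m jog '{"rot":[[0,0,0],[0,0,0],[0,0,0],[0,0,0],[0,0,0],[0,0,0],[0,0,0]],"delta_pos":[[23,-33,0],[23,-33,0],[23,-33,0],[23,-33,0],[23,-33,0],[0,0,0],[0,0,0]],"grip":[60,60,60,60,60,60,60]}'
python3 - <<'E'
from h import *
from station import r,vision
c=vision.capture("wrist"); np.savez("pics/w1.npz",**c)
im=cv2.convertScaleAbs(c["frame"][:,:,::-1],alpha=1.3); cv2.imwrite("pics/w1.png",cv2.resize(im,(768,576),interpolation=cv2.INTER_CUBIC))
s=r.sense(); print(s["tcp_pos"],np.round(s["ee_rot"],3).tolist(),s["time_s"],s["joints"])
E
```

```text
time_s: 1.82
tcp_pos: [0.5785, 0.0831, 0.3663]
ee_rot: [[0.033, -0.999, -0.002], [-0.999, -0.033, -0.001], [0.0, 0.002, -1.0]]
wrist_force: [0.4, 0.1, -0.5]
gripper_width: 0.602
[0.5778854  0.08426376 0.36672299] [[0.035, -0.999, -0.002], [-0.999, -0.035, -0.0], [0.0, 0.002, -1.0]] 1.8667 [ 2.41633305e+01  1.48163589e+01  6.84984037e+00 -2.66333580e-02
 -8.21212975e+01 -2.21443491e+01]
```

View pics/w1.png

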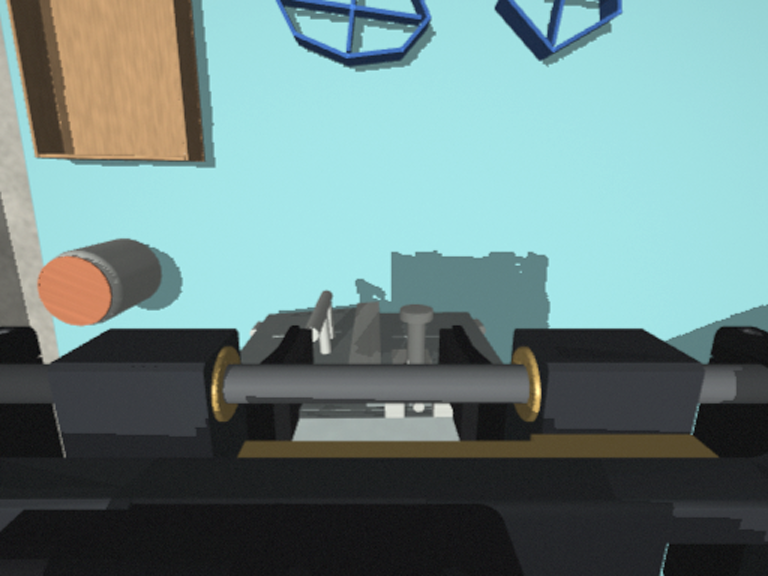

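The wrist view shows the bar at about (322,295) to (315,338), and the knob disc at (416,312) with its stem running down to (417,360). The keeper is at (418,408). I'll check these against the predicted projections.

```bash
python3 - <<'E'
from h import *
c=dict(np.load("pics/w1.npz")); P0=np.array([.5766,.2587]); y=np.radians(91.96)
for n,p in dict(disc_tip=(-.142,.04,.197),disc_top=(-.142,.04,.210),mid=(-.121,.04,.197),keepL=(-.094,.015,.227),keepR=(-.094,.065,.227)).items(): w=cab(P0,y,p);print(n,w.round(4),(proj(c,w)*1.5).round())
for th in (0,.05,.1,.15):
  R=np.array([[np.cos(th),-np.sin(th)],[np.sin(th),np.cos(th)]]); b=R@[-.055,.085]+[-.075,-.12]
  print(th,[(proj(c,cab(P0,y,(*b,z)))*1.5).round().tolist() for z in (.108,.116,.152,.213)])
print("bar",ray(c,315/1.5,333/1.5,.213),"knob end top",ray(c,416/1.5,309/1.5,.208),"stem",ray(c,417/1.5,345/1.5,.204),"keeper mid",ray(c,418.5/1.5,406/1.5,.227))
E
```

```text
disc_tip [0.5415 0.1154 0.197 ] [421. 314.]
disc_top [0.5415 0.1154 0.21  ] [423. 319.]
mid [0.5408 0.1364 0.197 ] [421. 339.]
keepL [0.5648 0.1642 0.227 ] [390. 389.]
keepR [0.5149 0.1625 0.227 ] [458. 389.]
0 [[335.0, 296.0], [334.0, 299.0], [330.0, 310.0], [322.0, 336.0]]
0.05 [[332.0, 292.0], [331.0, 295.0], [327.0, 306.0], [318.0, 331.0]]
0.1 [[329.0, 288.0], [328.0, 291.0], [323.0, 302.0], [314.0, 326.0]]
0.15 [[325.0, 285.0], [324.0, 287.0], [319.0, 297.0], [309.0, 321.0]]
bar [0.62120979 0.12765543 0.213     ] knob end top [0.54717325 0.10831474 0.208     ] stem [0.54428366 0.13853005 0.204     ] keeper mid [0.54318396 0.17723706 0.227     ]
```

The stem is at x≈0.544, so the cabinet is about 3 mm further in x. The bar is at about (0.6215, 0.127). Descending to grip it.

```bash
python3 -m jog '{"rot":[[0,0,0],[0,0,0],[0,0,0],[0,0,0],[0,0,0],[0,0,0],[0,0,0],[0,0,0]],"delta_pos":[[22,21,-30],[22,21,-30],[0,0,-20],[0,0,-20],[0,0,-20],[0,0,-20],[0,0,-20],[0,0,-17]],"grip":[50,50,50,50,50,50,50,50]}'
python3 -m jog '{"rot":[[0,0,0],[0,0,0],[0,0,0],[0,0,0],[0,0,0],[0,0,0],[0,0,0],[0,0,0]],"delta_pos":[[0,0,0],[0,0,0],[0,0,0],[0,0,0],[0,0,0],[0,0,0],[0,0,0],[0,0,0]],"grip":[0,0,0,0,0,0,0,0]}'
```

```text
time_s: 2.53
tcp_pos: [0.6195, 0.1277, 0.1909]
ee_rot: [[0.04, -0.999, -0.001], [-0.999, -0.04, 0.0], [-0.0, 0.001, -1.0]]
wrist_force: [0.2, -0.3, 0.3]
gripper_width: 0.502
time_s: 3.2
tcp_pos: [0.6235, 0.1277, 0.1937]
ee_rot: [[0.038, -0.999, 0.008], [-0.999, -0.038, 0.004], [-0.003, -0.008, -1.0]]
wrist_force: [6.4, 4.3, -0.0]
gripper_width: 0.128
```

Gripped: an 11 mm opening matches the 12 mm bar. Before the swing I'll check where the red can stands.

```bash
python3 - <<'E'
from h import *
c=dict(np.load("pics/w1.npz"));t=dict(np.load("pics/top0.npz"))
for z in (.06,.08,.1,.12): print(z,ray(c,75/1.5,289/1.5,z).round(3),ray(t,189,58,z).round(3))
E
python3 -m jog '{"rot":[[0,0,5],[0,0,5],[0,0,5],[0,0,5],[0,0,5],[0,0,5],[0,0,0]],"delta_pos":[[5.7,-6.7,0],[6.2,-6.2,0],[6.8,-5.6,0],[7.2,-5,0],[7.6,-4.4,0],[8,-3.7,0],[0,0,0]],"grip":[0,0,0,0,0,0,0]}'
```

```text
0.06 [0.904 0.145 0.06 ] [0.889 0.138 0.06 ]
0.08 [0.89  0.139 0.08 ] [0.88  0.134 0.08 ]
0.1 [0.875 0.133 0.1  ] [0.872 0.131 0.1  ]
0.12 [0.861 0.127 0.12 ] [0.863 0.127 0.12 ]
time_s: 3.78
tcp_pos: [0.6659, 0.0969, 0.1938]
ee_rot: [[0.535, -0.845, 0.009], [-0.845, -0.535, 0.005], [0.0, -0.01, -1.0]]
wrist_force: [5.0, 7.5, 1.5]
gripper_width: 0.128
```

The can is well clear at x≈0.865 and about 0.12 m high. Forces are low, so I'll finish the swing.

```bash
python3 -m jog '{"rot":[[0,0,5],[0,0,5],[0,0,5],[0,0,5],[0,0,5],[0,0,5],[0,0,5],[0,0,5],[0,0,5],[0,0,5]],"delta_pos":[[8.3,-3,0],[8.5,-2.2,0],[8.7,-1.5,0],[8.8,-0.7,0],[8.8,0,0],[8.8,0.8,0],[8.7,1.6,0],[8.5,2.3,0],[8.3,3,0],[8,3.7,0]],"grip":[0,0,0,0,0,0,0,0,0,0]}'
python3 -m jog '{"rot":[[0,0,0],[0,0,0],[0,0,0],[0,0,0]],"delta_pos":[[0,0,0],[0,0,0],[0,0,0],[0,0,0]],"grip":[0,0,50,50]}'
```

```text
time_s: 4.62
tcp_pos: [0.7481, 0.1007, 0.1938]
ee_rot: [[0.991, -0.133, 0.002], [-0.133, -0.991, 0.003], [0.001, -0.003, -1.0]]
wrist_force: [-1.8, 6.9, 3.8]
gripper_width: 0.131
time_s: 4.95
tcp_pos: [0.7478, 0.0987, 0.1928]
ee_rot: [[0.991, -0.137, 0.001], [-0.137, -0.991, 0.0], [0.001, -0.0, -1.0]]
wrist_force: [-0.7, -0.9, 0.4]
gripper_width: 0.206
```

The bar is now at (0.748, 0.099), so the leaf stands at about 1.4 rad. Opening, lifting, and moving above the knob.

```bash
python3 -m jog '{"rot":[[0,0,0],[0,0,0],[0,0,0],[0,0,0],[0,0,0],[0,0,0],[0,0,-6.7],[0,0,-6.7]],"delta_pos":[[0,0,0],[0,0,0],[0,0,0],[0,0,30],[0,0,40],[0,0,40],[-17,3,0],[-17,3,0]],"grip":[60,60,60,60,60,60,60,60]}' >/dev/null
python3 -m jog '{"rot":[[0,0,-6.7],[0,0,-6.7],[0,0,-6.7],[0,0,-6.7],[0,0,-6.7],[0,0,-6.7],[0,0,-6.7],[0,0,-6.7],[0,0,-6.7],[0,0,-6.7]],"delta_pos":[[-17,3,0],[-17,3,0],[-17,3,0],[-17,3,0],[-17,3,0],[-17,4,0],[-17,4,0],[-17,4,0],[-17,4,0],[-17,4,0]],"grip":[60,60,60,60,60,60,60,60,60,60]}' >/dev/null
python3 -m jog '{"rot":[[0,0,0],[0,0,0],[0,0,0]],"delta_pos":[[0,0,-20],[0,0,0],[0,0,0]],"grip":[60,60,60]}'
python3 - <<'E'
from h import *
from station import r,vision
o=[]
for n in ("wrist","top"):
    c=vision.capture(n); np.savez(f"pics/{n}2.npz",**c); o.append(c["frame"][:,:,::-1])
w=cv2.resize(o[0][190:340,180:330],(400,400),interpolation=cv2.INTER_CUBIC); t=cv2.resize(o[1][80:230,80:230],(400,400),interpolation=cv2.INTER_CUBIC)
cv2.imwrite("pics/m2.png",cv2.convertScaleAbs(np.hstack([w,t]),alpha=1.5,beta=10))
E
```

```text
time_s: 6.7
tcp_pos: [0.5432, 0.1389, 0.2815]
ee_rot: [[0.03, -1.0, -0.002], [-1.0, -0.03, -0.001], [0.001, 0.002, -1.0]]
wrist_force: [1.0, 0.2, 0.3]
gripper_width: 0.6
```

View pics/m2.png

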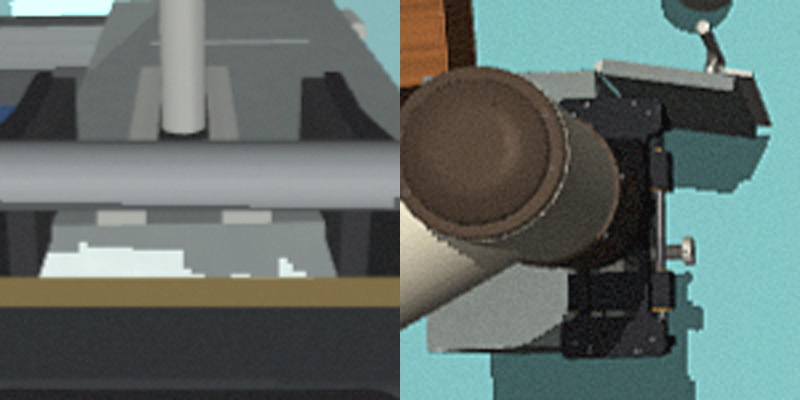

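The left crop (wrist) shows the stem at crop x≈183 between the fingers, whose centre is at about 189. That puts it about 1.5 mm further in +x. The right crop (top) shows the active leaf open at about 80°. Descending and gripping the stem.

```bash
python3 -m jog '{"rot":[[0,0,0],[0,0,0],[0,0,0],[0,0,0],[0,0,0]],"delta_pos":[[1.5,0,-20],[0,0,-20],[0,0,-17],[0,0,-17],[0,0,0]],"grip":[60,60,60,60,60]}'
python3 -m jog '{"rot":[[0,0,0],[0,0,0],[0,0,0],[0,0,0],[0,0,0],[0,0,0],[0,0,0],[0,0,0]],"delta_pos":[[0,0,0],[0,0,0],[0,0,0],[0,0,0],[0,0,0],[0,0,0],[0,0,0],[0,0,0]],"grip":[0,0,0,0,0,0,0,0]}'
```

```text
time_s: 7.22
tcp_pos: [0.544, 0.1385, 0.2049]
ee_rot: [[0.029, -1.0, -0.006], [-1.0, -0.029, -0.002], [0.002, 0.006, -1.0]]
wrist_force: [-0.2, 0.4, -0.3]
gripper_width: 0.604
time_s: 7.88
tcp_pos: [0.545, 0.1394, 0.2084]
ee_rot: [[0.03, -1.0, 0.0], [-1.0, -0.03, 0.0], [-0.0, -0.0, -1.0]]
wrist_force: [-1.1, -0.1, 1.9]
gripper_width: 0.151
```

The 13 mm opening matches the 14 mm stem. Drawing the bolt down.

```bash
python3 -m jog '{"rot":[[0,0,0],[0,0,0],[0,0,0],[0,0,0],[0,0,0],[0,0,0]],"delta_pos":[[0,0,-3],[0,0,-3],[0,0,-3],[0,0,-2],[0,0,-2],[0,0,0]],"grip":[0,0,0,0,0,0]}'
python3 -m jog '{"rot":[[0,0,0],[0,0,0],[0,0,0],[0,0,0]],"delta_pos":[[0,0,-1],[0,0,-1],[0,0,0],[0,0,0]],"grip":[0,0,0,0]}'
```

```text
time_s: 8.38
tcp_pos: [0.5451, 0.1394, 0.196]
ee_rot: [[0.031, -1.0, 0.0], [-1.0, -0.031, -0.0], [0.0, -0.0, -1.0]]
wrist_force: [-4.1, 0.4, 8.0]
gripper_width: 0.154
time_s: 8.72
tcp_pos: [0.5451, 0.1394, 0.1945]
ee_rot: [[0.031, -1.0, 0.001], [-1.0, -0.031, -0.0], [0.0, -0.001, -1.0]]
wrist_force: [-5.0, 0.5, 7.8]
gripper_width: 0.154
```

```bash
python3 -m jog '{"rot":[[0,0,0],[0,0,0],[0,0,0],[0,0,0]],"delta_pos":[[0,0,-1],[0,0,-0.7],[0,0,0],[0,0,0]],"grip":[0,0,0,0]}'
python3 - <<'E'
from h import *
from station import r,vision
o=[]
c=vision.capture("wrist"); np.savez("pics/w3.npz",**c);s=vision.capture("side"); np.savez("pics/s3.npz",**s)
w=cv2.resize(c["frame"][150:300,170:320,::-1],(400,400),interpolation=cv2.INTER_CUBIC); t=cv2.resize(s["frame"][90:170,230:310,::-1],(400,400),interpolation=cv2.INTER_CUBIC)
cv2.imwrite("pics/m3.png",cv2.convertScaleAbs(np.hstack([w,t]),alpha=1.5,beta=10))
E
```

```text
time_s: 9.05
tcp_pos: [0.5451, 0.1394, 0.1933]
ee_rot: [[0.031, -1.0, 0.001], [-1.0, -0.031, -0.0], [0.0, -0.001, -1.0]]
wrist_force: [-5.4, 0.1, 10.8]
gripper_width: 0.153
```

View pics/m3.png

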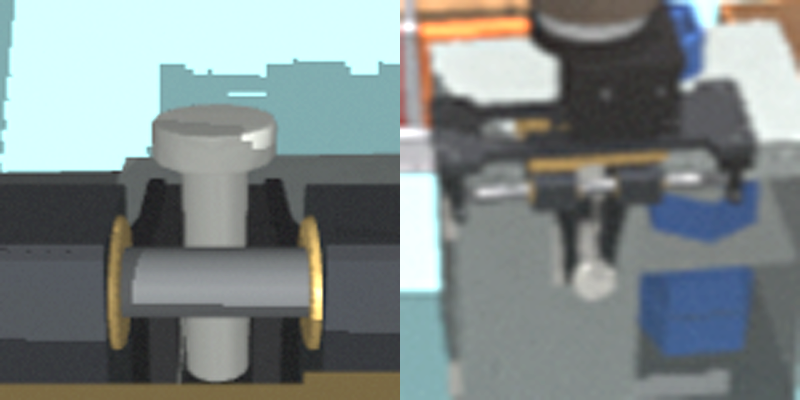

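The wrist crop shows the stem centred between the pads behind the disc. The side crop shows the knob down. At 10.8 N, above the spring's 9 N maximum, the bolt is on its stop. I'll start the leaf gently.

```bash
python3 -m jog '{"rot":[[0,0,-2],[0,0,-2],[0,0,-2],[0,0,0]],"delta_pos":[[-1.5,-2.8,0],[-1.6,-2.8,0],[-1.7,-2.7,0],[0,0,0]],"grip":[0,0,0,0]}'
```

```text
time_s: 9.48
tcp_pos: [0.5404, 0.1312, 0.1933]
ee_rot: [[-0.075, -0.997, 0.002], [-0.997, 0.075, 0.001], [-0.001, -0.002, -1.0]]
wrist_force: [-4.5, 1.9, 9.9]
gripper_width: 0.15
```

Only about 2 N in the pull direction, so the leaf is moving freely. Continuing the arc.

```bash
python3 -m jog '{"rot":[[0,0,-5],[0,0,-5],[0,0,-5],[0,0,-5],[0,0,-5],[0,0,-5]],"delta_pos":[[-4.5,-6.5,0],[-5.1,-6.1,0],[-5.6,-5.6,0],[-6.1,-5.1,0],[-6.5,-4.6,0],[-6.9,-4,0]],"grip":[0,0,0,0,0,0]}'
```

```text
time_s: 9.98
tcp_pos: [0.5064, 0.1001, 0.1933]
ee_rot: [[-0.565, -0.825, 0.004], [-0.825, 0.565, 0.002], [-0.004, -0.002, -1.0]]
wrist_force: [-4.1, 4.9, 10.1]
gripper_width: 0.149
```

```bash
python3 -m jog '{"rot":[[0,0,-5],[0,0,-5],[0,0,-5],[0,0,-5],[0,0,-5],[0,0,-5],[0,0,-5],[0,0,-5],[0,0,-5],[0,0,-5]],"delta_pos":[[-7.2,-3.4,0],[-7.5,-2.7,0],[-7.7,-2.1,0],[-7.8,-1.4,0],[-7.9,-0.7,0],[-7.9,0,0],[-7.9,0.7,0],[-7.8,1.4,0],[-7.7,2,0],[-7.5,2.7,0]],"grip":[0,0,0,0,0,0,0,0,0,0]}'
python3 -m jog '{"rot":[[0,0,0],[0,0,0]],"delta_pos":[[0,0,0],[0,0,0]],"grip":[0,0]}'
```

```text
time_s: 10.82
tcp_pos: [0.4295, 0.0957, 0.1933]
ee_rot: [[-0.995, -0.098, 0.003], [-0.098, 0.995, -0.0], [-0.003, -0.001, -1.0]]
wrist_force: [-3.2, -0.9, 10.5]
gripper_width: 0.147
time_s: 10.98
tcp_pos: [0.429, 0.0959, 0.1933]
ee_rot: [[-0.995, -0.102, 0.002], [-0.102, 0.995, 0.0], [-0.002, -0.0, -1.0]]
wrist_force: [-4.0, 0.6, 11.6]
gripper_width: 0.152
```

The leaf has turned about 86°. I'll ease the bolt back up, release, lift clear, and check.

```bash
python3 -m jog '{"rot":[[0,0,0],[0,0,0],[0,0,0],[0,0,0],[0,0,0],[0,0,0],[0,0,0],[0,0,0]],"delta_pos":[[0,0,7],[0,0,7],[0,0,0],[0,0,0],[0,0,0],[0,0,0],[0,0,0],[0,0,0]],"grip":[0,0,0,50,50,50,50,50]}'
python3 -m jog '{"rot":[[0,0,0],[0,0,0],[0,0,0],[0,0,0],[0,0,0],[0,0,0],[0,0,0],[0,0,0],[0,0,0],[0,0,0]],"delta_pos":[[0,0,20],[0,0,40],[0,0,40],[0,0,40],[0,-40,0],[0,-40,0],[0,-40,0],[0,-40,0],[0,-40,0],[0,0,0]],"grip":[50,50,50,50,50,50,50,50,50,50]}'
python3 - <<'E'
from h import *
from station import r,vision
for i in (0,1):
    t=vision.capture("top"); s=vision.capture("side")
    if i==0: python=None
np.savez("pics/top4.npz",**t)
a=cv2.resize(t["frame"][80:260,70:300,::-1],(420,329),interpolation=cv2.INTER_CUBIC); b=cv2.resize(s["frame"][80:190,215:342,::-1],(380,329),interpolation=cv2.INTER_CUBIC)
cv2.imwrite("pics/m4.png",cv2.convertScaleAbs(np.hstack([a,b]),alpha=1.5,beta=10))
E
```

```text
time_s: 11.65
tcp_pos: [0.4287, 0.0956, 0.2049]
ee_rot: [[-0.995, -0.1, -0.001], [-0.1, 0.995, -0.0], [0.001, -0.0, -1.0]]
wrist_force: [-0.7, 0.4, -1.0]
gripper_width: 0.439
time_s: 12.48
tcp_pos: [0.428, -0.1095, 0.345]
ee_rot: [[-0.996, -0.092, -0.001], [-0.092, 0.996, -0.001], [0.001, -0.001, -1.0]]
wrist_force: [0.2, 1.2, 0.0]
gripper_width: 0.497
```

View pics/m4.png

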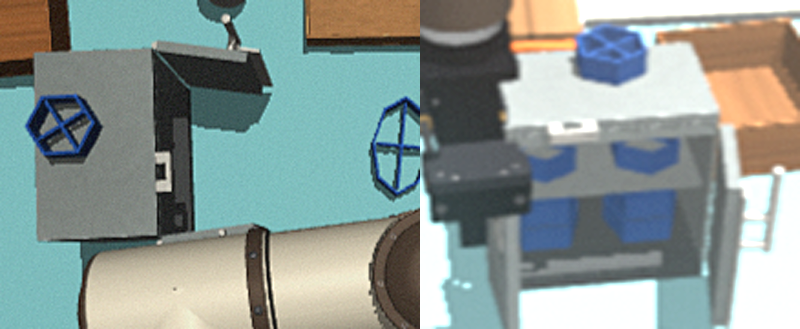

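The top crop shows the active leaf out at about 80–85° and the passive leaf out at about 85°, partly under the arm, which is high above it. The side crop shows the cabinet fully open. The loose dies in view are where they were, the wrist force is near zero, and the robot is clear, so I'm handing in.

```bash
python3 - <<'E'
from h import *
from station import r,vision,finish_job
a=np.load("pics/top0.npz")["frame"].astype(int); b=np.load("pics/top4.npz")["frame"].astype(int)
for f in (a,b):
    m=((f[:,:,2]>f[:,:,0]+35)&(f[:,:,1]<90)).astype(np.uint8); _,_,st,ce=cv2.connectedComponentsWithStats(m)
    print([ce[i].round(1).tolist() for i in range(1,len(st)) if st[i,4]>60])
s=r.sense(); print(s["time_s"],s["wrist_force"].round(1) if hasattr(s["wrist_force"],"round") else s["wrist_force"],np.abs(s["joint_velocities"]).max())
print(finish_job())
E
```

```text
[[102.3, 147.8], [289.3, 159.1], [299.3, 231.8], [367.0, 259.0], [366.9, 258.8], [437.2, 356.0]]
[[102.5, 147.8], [289.4, 159.4], [366.8, 259.0], [437.1, 356.1]]
12.6833 [-0.2  0.6  0.4] 1.675698016095662
the job is handed in; nothing more can be done
None
```

The cabinet is open and the job is handed in at 12.7 s; `finish_job` gives no verdict.

**What I did**
- **Active leaf:** I gripped the bar and swung the leaf out to about 1.4 rad while the passive leaf was still shut.
- **Bolt:** I gripped the knob and drew it down about 15 mm. The force rose to 10.8 N, above the spring's 9 N, so the bolt was on its stop.
- **Passive leaf:** I held the bolt drawn and swung the leaf out about 86° (1.5 rad). Horizontal force on the wrist stayed below about 7 N, so the leaf was not wrenched. I then eased the bolt back up, let go and lifted clear.

**Last checks**
- **Leaves:** The pictures show both leaves standing about square to the front. The angles come from the tool's path and the pictures; I could not read the joints directly.
- **Robot:** The wrist force was about 0, so the gripper touched nothing. One arm joint was still settling at 1.7°/s when I handed in.
- **Bystanders:** In the top view, the long die, the round die and the die on the cabinet top are within 0.3 px of where they started. The arm hid the five-sided die, and I did not measure the ball. The gripper went near neither of them while low.

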